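# Bin the used dye cells in the waste jar with the press-and-turn lid

## Robot

A 7-joint arm with a two-finger parallel gripper is mounted at the origin on a cart in front of the work surface, level with it; the furniture and walls round the work are solid. World frame = base frame: x ahead of the robot, y to its left, z up, the work surface at z = 0. Lengths are in m, angles in rad, forces in N, time in s.
With the tool pointing down it reaches from about 0.4 to 0.9 m from the base axis. Payload 5.6 kg.
Tool frame: the origin (TCP) lies midway between the tips of the shut fingers; the grasp point (between the pads) lies 19 mm behind it; z points along the fingers, y is the line along which they close (so a half turn about z gives the same grasp; the last joint's range is limited). The gripper opens to 92 mm and grips with 3 to 60 N. Pads are 20 mm wide; open, the fingers measure 128 mm over their backs; the gripper's body (75 mm by 189 mm) begins 69 mm behind the grasp point.
Start: joints at [1.202, 0.468, -0.012, 1.603, 0.006, 1.071, -0.056], TCP at [0.208, -0.616, 0.215] pointing down, gripper open.
Joint ranges: [-2.53, 2.53], [-0.31, 2.02], [-1.57, 1.55], [0.28, 2.44], [-1.29, 4.43], [0.15, 1.84], [-2.92, 2.92]. Speed limits (rad/s): [2.57, 2.57, 3.14, 3.14, 3.14, 3.14, 3.14].

## Interface

Orientations are given as a 3x3 rotation matrix whose columns are the frame's x, y, z axes.
In Python, from station import env, effector, solver, viewer, workorder, search_frame, tip_of gives the robot as it stands. Calls block until the motion is done:
- env.reach(position, orientation): joint-space move of the TCP to a pose.
- env.movel(position, frame=None, rate=0.15): straight line of the TCP; frame=None keeps the orientation; rate is the mean speed in m/s.
- env.goto_joints(angles): joint-space move.
- effector.release() and effector.grasp(squeeze=None): open the fingers fully, or close them until they stop; squeeze is the grip in N (None keeps the last).
- env.pause(seconds).
- solver.inverse_kinematics(position, orientation): joint angles nearest the present ones, or None.
- env.sense(): the state.
- viewer.read_camera(name): name is "scene" or "top" or "wrist"; returns (picture, depth): 480x640x3 uint8, red, green, blue; 480x640 float32, m along the optical axis (not along the pixel's ray), 0 where there is no reading.
- viewer.camera_info(name): a dict with "intrinsics" (3x3 intrinsics, pixels), "eye" and "rotation" of the camera in the world; the wrist camera has in their place "T_tool_cam" (4x4, takes a point from camera to tool coordinates, whose origin is the TCP and whose axes are the flange's). Camera axes: x right, y up, looking along -z (the intrinsics and any distortion apply to the point x, -y, -z); pixel columns grow to the right and rows downward; lengths in m; the calibration is good to about 2 mm. The wrist camera is an equidistant fisheye: a pixel r from the principal point sees the ray r / f radians off the axis. A picture is of the moment at which its call begins: read the wrist's pose just before it. camera_info takes no time and is no camera call.
A pose or a line that the arm cannot do raises env.PlanningError and nothing moves.
- workorder.finish_job(): hands the job in; it is judged then, once.
Trained networks look in the newest picture that a camera, given by its name, has taken for a name from the list of things; names that differ only in an ending like _2 or _b are one class to them, and where a whole thing is asked for, a point or a joint stands for the part that bears it (a point fixed in the world has none). Each returns a list of dicts, best first, with "score" (0 to 1); they miss things now and then, are a little off and sometimes report something else, mostly with a low value. They report only what shows in the picture. A call takes as long as a camera call. They do not tell look-alikes from the thing itself.
- search_frame(camera, name): "at" ([x, y, z] in m, in world coordinates, good to about 4 mm: the middle of the surface that is visible of it).
- tip_of(camera, name): "at" ([x, y, z] in m, in world coordinates, good to about 4 mm: a listed point, or the origin of a listed thing).
The state is a dict: "t": time; "joint_positions": joint angles; "joint_velocities": joint speeds; "tau": joint torques, N m; "ee_pos": TCP position; "tcp_rot": TCP orientation; "wrist_force": force on the tool from outside, world axes, zero at the start; "moment": the same for the moment, N m; "gripper_width": finger opening in m; "grasp_force": force on a finger pad.
Only numpy, scipy, OpenCV 4.12 (cv2) and the standard library are available. Lean on these libraries where they do the work, as an engineer would, in place of code of your own. Each camera call takes 0.05 s, during which the arm holds its last target. There are 200 camera calls.

## Task

Set the amber waste jar in the bench stop and push it fully home against the back bar, so that it cannot turn, then press its safety lid firmly down, turn it anticlockwise, lift it off and stand it right way up on the table. Put every used (magenta, black-stoppered) dye cell into the jar, then lock the lid back on: marks over the jar's corners, press down, turn clockwise to the stop and let it spring up. Leave the jar home in the stop, keep it upright throughout, and do not disturb the clean cells in their rack or the other things on the bench.

Things in the scene. Friction and masses are not known exactly. Their poses are not given: they have to be found in the camera images.
- jar: amber square wide-mouth jar, hollow, loose, about 0.5 kg: body 76 x 76 mm, 82 mm tall to its flat shoulder, then a round neck 48 mm across, rim at 104 mm. Origin: centre of the underside, x and y square to the side faces, z up. Labels with an orange band on its +x and -x faces. The neck carries a lug over the middle of each of the four faces, under which the lid hooks
- jar_mouth (a point): centre of the jar's open mouth (42 mm across) at rim height, 104 mm above the jar's underside. To refit the lid: hold it over the mouth, centred within about 2 mm (the lip is rounded), its red marks over the jar's corners (any quarter turn serves); press it to the shoulder, turn it clockwise 45 degrees relative to the jar (end stop at 48; about 50 in all, as the jar gives a little), let go: it springs up
- cap: white ribbed safety lid, 65 mm across, 29 mm tall, 72 g, red circle and four red marks 90 degrees apart on its flat top. Origin: centre of its open underside, z up; the x, -x, y, -y axes run to the marks, each over an inward tab. Starts locked: origin 90 mm above the jar's underside, marks to the middles of the jar's faces; it can then neither lift nor turn more than 4 degrees
- cap_top (a point): centre of the lid's flat top, 29 mm above its origin. To open: press the lid straight down, then turn it anticlockwise seen from above by 45 degrees (32 to 58 will do), marks over the jar's corners: it is free, springs up about 6 mm and lifts straight off. Locked, it carries the jar: the jar can be lifted by the lid, but tips if dragged by it
- cap_seal (a joint): spring plate inside the lid that rests on the jar's rim (m): 0 with the lid locked on (pushing it up with 6 N), 1 N more per mm that the lid is pressed; the lid turns only when pressed 5 mm or more (about 11 N) and bottoms on the shoulder at 8 mm (about 14 N; 20 N does no harm). -0.006 when the lid is off; it first meets the rim with the lid's origin 96 mm above the jar's underside
- nest: bench stop bolted to the table: aluminium bars 26 mm high in a U, 79 mm wide inside, flared mouth towards the robot. Origin: on the table, where the jar's origin lies when home; x points from the open end to the back bar (inner face at x = 38 mm). Side rails: inner faces y = +-39.5, outer +-53.5, to x = -34, flares to x = -56, y = +-60. Any side of the jar may go first; once in it can still twist 2 to 3 degrees
- used_1: used dye cell: magenta block 12.5 x 12.5 mm, 24 mm tall, black stopper 11 mm across and 6 mm tall on top (30 mm in all), 14 g; upright at the start (a knocked one may lie on its side), not fragile: may be dropped in. Origin: centre of the square underside; z runs to the stopper. Absent in some starts
- used_2: used dye cell: magenta block 12.5 x 12.5 mm, 24 mm tall, black stopper 11 mm across and 6 mm tall on top (30 mm in all), 14 g; upright at the start (a knocked one may lie on its side), not fragile: may be dropped in. Origin: centre of the square underside; z runs to the stopper. Absent in some starts
- used_3: used dye cell: magenta block 12.5 x 12.5 mm, 24 mm tall, black stopper 11 mm across and 6 mm tall on top (30 mm in all), 14 g; upright at the start (a knocked one may lie on its side), not fragile: may be dropped in. Origin: centre of the square underside; z runs to the stopper. Absent in some starts
- used_4: used dye cell: magenta block 12.5 x 12.5 mm, 24 mm tall, black stopper 11 mm across and 6 mm tall on top (30 mm in all), 14 g; upright at the start (a knocked one may lie on its side), not fragile: may be dropped in. Origin: centre of the square underside; z runs to the stopper. Absent in some starts
- used_5: used dye cell: magenta block 12.5 x 12.5 mm, 24 mm tall, black stopper 11 mm across and 6 mm tall on top (30 mm in all), 14 g; upright at the start (a knocked one may lie on its side), not fragile: may be dropped in. Origin: centre of the square underside; z runs to the stopper. Absent in some starts
- clean_1: clean clear cell with a white stopper, same size as the used ones, standing in the grey rack: leave it there
- clean_2: clean clear cell with a white stopper, standing in the grey rack: leave it there
- rack: grey cell rack fixed to the table, 26 x 78 mm, 16 mm tall; with the clean cells 34 mm. Origin: centre of the underside, y along its length
- oil_dropper: amber dropper bottle, 29 mm across, 89 mm tall: leave it; origin at the centre of its underside
- power_sensor: flat black sensor head 73 x 42 x 16 mm: leave it; origin at the underside
- marker: marker pen, white with a red cap, 135 mm: leave it
- hex_key: L-shaped steel key, 83 x 31 mm, 5 mm thick: leave it
Not all that is in view belongs to the job. There is more than one size of the cap; the job needs the smaller.

How it is judged:
On the way, in this order (a step that is already met when the one before it is completed fails the run):
1. the closed jar stands fully home in the bench stop, lid still locked (x of jar in the frame of nest between -0.005 and 0.004 m and y of jar in the frame of nest between -0.005 and 0.005 m and height (world z) of jar below 0.006 m and angle between jar's own z axis and vertical below 0.06 rad and (angle between the x axis of jar and the x axis of nest, either way round below 0.09 rad or angle between the y axis of jar and the x axis of nest, either way round below 0.09 rad) and z of cap in the frame of jar between 0.0876 and 0.0918 m and horizontal distance between cap and jar_mouth below 0.005 m and (angle between the x axis of cap and the x axis of jar, either way round below 0.11 rad or angle between the y axis of cap and the x axis of jar, either way round below 0.11 rad) and angle between cap's own z axis and vertical below 0.08 rad), for 0.3 s.
2. the lid is off and stands right way up on the table, the jar still in the stop (x of jar in the frame of nest between -0.009 and 0.004 m and y of jar in the frame of nest between -0.005 and 0.005 m and height (world z) of each of jar, cap below 0.006 m and angle between jar's own z axis and vertical below 0.06 rad and (angle between the x axis of jar and the x axis of nest, either way round below 0.09 rad or angle between the y axis of jar and the x axis of nest, either way round below 0.09 rad) and angle between cap's own z axis and vertical below 0.1 rad and horizontal distance between cap and jar above 0.07 m), for 0.2 s.
3. every used cell is in the jar (x of used_1 in the frame of jar between -0.036 and 0.036 m and y of used_1 in the frame of jar between -0.036 and 0.036 m and z of used_1 in the frame of jar between 0 and 0.079 m and x of used_2 in the frame of jar between -0.036 and 0.036 m and y of used_2 in the frame of jar between -0.036 and 0.036 m and z of used_2 in the frame of jar between 0 and 0.079 m and x of used_3 in the frame of jar between -0.036 and 0.036 m and y of used_3 in the frame of jar between -0.036 and 0.036 m and z of used_3 in the frame of jar between 0 and 0.079 m and x of used_4 in the frame of jar between -0.036 and 0.036 m and y of used_4 in the frame of jar between -0.036 and 0.036 m and z of used_4 in the frame of jar between 0 and 0.079 m and x of used_5 in the frame of jar between -0.036 and 0.036 m and y of used_5 in the frame of jar between -0.036 and 0.036 m and z of used_5 in the frame of jar between 0 and 0.079 m), for 0.2 s.
At the end, for the whole second after the job is handed in: all used cells are inside the jar; the lid is locked (its origin 90 mm above the jar's underside within 2 mm, not left pressed down, marks within 6 degrees of the middles of the jar's faces); the jar stands upright in the stop, no more than 9 mm from the back bar (5 mm when it is first pushed home) (all of step 3 and x of jar in the frame of nest between -0.009 and 0.004 m and y of jar in the frame of nest between -0.005 and 0.005 m and height (world z) of jar below 0.006 m and angle between jar's own z axis and vertical below 0.06 rad and (angle between the x axis of jar and the x axis of nest, either way round below 0.09 rad or angle between the y axis of jar and the x axis of nest, either way round below 0.09 rad) and z of cap in the frame of jar between 0.0876 and 0.0918 m and horizontal distance between cap and jar_mouth below 0.005 m and (angle between the x axis of cap and the x axis of jar, either way round below 0.11 rad or angle between the y axis of cap and the x axis of jar, either way round below 0.11 rad) and angle between cap's own z axis and vertical below 0.08 rad and linear speed of each of cap, jar below 0.02 m/s); the robot touches nothing.
It fails at once if the jar is tipped by more than 20 degrees (angle between jar's own z axis and vertical above 0.35 rad).
It fails at once if a clean cell is moved (distance of any of clean_1, clean_2 from where it was at the start of the episode above 0.02 m).
It fails at once if another thing on the bench is pushed away by more than 3 cm (distance of any of oil_dropper, power_sensor, marker, hex_key from where it was at the start of the episode above 0.03 m).
Of used_1, used_2, used_3, used_4, used_5 only 3 to 5 are there at a start; the rules pass over those that are not, and their reading is None.
At some moment in a run one of used_1, used_2, used_3, used_4, used_5 may be knocked a few centimetres aside while the robot is not near it.
Once in a run the grip may slacken for a moment while it holds something.
It also fails if it takes over 210 s, if anything falls off the work surface, if the arm or the gripper's body presses on something with over 40 N, if the wrist force passes 120 N, or if a joint passes its speed limit or range.

## Working session

There is one attempt and no reset: what is moved stays moved. The work goes in short steps, each a Python script; the robot and the scene stay as the last script left them, time stands still between calls to the robot, and variables do not carry over. Pictures are saved under pics/ and viewed, at most 14 in all, crops included, and the job is handed in when it is done.

```bash
ls; mkdir -p pics; cat > h.py <<'E'
import numpy as np, cv2
from station import env, effector, solver, viewer, workorder, search_frame, tip_of
def pic(cam,fn=None):
    s=env.sense(); im,d=viewer.read_camera(cam)
    if fn: cv2.imwrite('pics/'+fn,im[:,:,::-1])
    return s,im,d
def cloud(cam,s,d):
    """world point per pixel"""
    ci=viewer.camera_info(cam);K=np.array(ci['intrinsics']);v,u=np.mgrid[0:480,0:640].astype(float)
    x=(u-K[0,2])/K[0,0];y=(v-K[1,2])/K[1,1]
    if cam=='wrist':
        r=np.hypot(x,y);k=np.where(r>1e-9,np.tan(np.minimum(r,1.5))/np.maximum(r,1e-9),1);x=x*k;y=y*k
    P=np.stack([x*d,-y*d,-d],-1)
    if cam=='wrist':
        T=np.array(ci['T_tool_cam']);P=P@T[:3,:3].T+T[:3,3]
        return P@np.array(s['tcp_rot']).T+np.array(s['ee_pos'])
    return P@np.array(ci['rotation']).T+np.array(ci['eye'])
def down(a):
    """tool down, finger closing axis y at world angle a"""
    y=np.array([np.cos(a),np.sin(a),0]);z=np.array([0,0,-1.]);return np.stack([np.cross(y,z),y,z],1)
E
cat > a.py <<'E'
from h import *
for c in ['scene','top']:
    s,im,d=pic(c,c+'0.png'); ci=viewer.camera_info(c); print(c,ci)
    for n in ['jar','cap','nest','used_1','rack','oil_dropper','power_sensor','marker','hex_key','clean_1']:
        print(n,[(np.round(r['at'],3).tolist(),round(r['score'],2)) for r in search_frame(c,n)],[(np.round(r['at'],3).tolist(),round(r['score'],2)) for r in tip_of(c,n)] if n in('jar','cap','nest') else '')
print(env.sense())
E
python3 a.py
```

```text
pics
scene {'intrinsics': array([[457.83193205,   0.        , 324.1242159 ],
       [  0.        , 457.83193205, 240.40889419],
       [  0.        ,   0.        ,   1.        ]]), 'eye': array([-0.09540806,  0.37530787,  0.83879148]), 'rotation': array([[-0.46603737,  0.67760167, -0.56891577],
       [-0.88453444, -0.34214417,  0.31707442],
       [ 0.02019894,  0.65099412,  0.75881398]])}
jar [([0.423, 0.086, 0.058], 0.8), ([0.395, 0.391, 0.012], 0.48)] [([0.452, 0.062, -0.001], 0.66)]
cap [([0.437, 0.069, 0.12], 0.69)] [([0.447, 0.067, 0.089], 0.9), ([0.605, -0.02, 0.003], 0.7)]
nest [([0.558, 0.195, 0.024], 0.62)] [([0.546, 0.186, -0.002], 0.59)]
used_1 [([0.433, -0.102, 0.022], 0.61), ([0.529, -0.223, 0.019], 0.42), ([0.46, -0.224, 0.017], 0.38)] 
rack [([0.593, -0.145, 0.015], 0.6)] 
oil_dropper [([0.577, 0.408, 0.04], 0.68), ([0.394, 0.391, 0.008], 0.47)] 
power_sensor [([0.5, 0.401, 0.011], 0.77)] 
marker [([0.393, 0.392, 0.01], 0.81)] 
hex_key [([0.435, 0.066, 0.119], 0.64), ([0.368, 0.259, 0.001], 0.63)] 
clean_1 [([0.602, -0.141, 0.028], 0.48), ([0.597, -0.179, 0.027], 0.4
[... 1179 characters left out ...]
[-1.88261782e-04, -5.82844192e-06,  1.42847507e-04, -5.51407402e-04,
        9.19078325e-04,  1.22838437e-03,  5.52397853e-04]), 'tau': array([ 1.27763192e-04, -5.20403910e+01, -1.21292286e-02, -2.44049138e+01,
       -5.65772038e-02,  1.13685647e-02,  2.16599977e-05]), 'ee_pos': array([ 0.207995  , -0.61584013,  0.21459125]), 'tcp_rot': array([[ 9.47432979e-01,  3.19954293e-01, -3.67268994e-06],
       [ 3.19954292e-01, -9.47432978e-01, -5.32946657e-05],
       [-2.05314847e-05,  4.93180310e-05, -9.99999999e-01]]), 'wrist_force': array([-0.55207396, -0.88414921, -0.09447813]), 'moment': array([-0.03409534, -0.01109582, -0.08051084]), 'grasp_force': 0.0, 'gripper_width': 0.09177697133144179}
```

View pics/scene0.png

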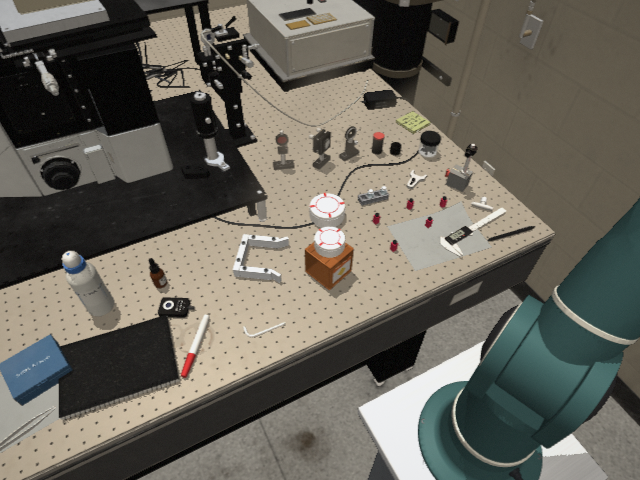

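View pics/top0.png

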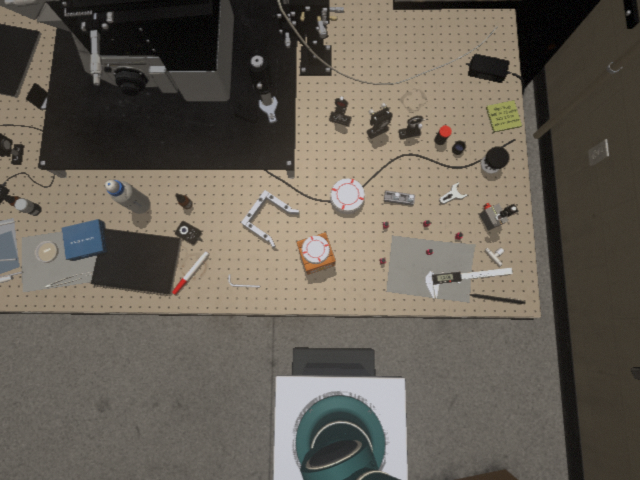

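Scene view: jar with small lid (328,260 / 329,239); loose larger lid, the look-alike, at (327,208). The nest is at (258,257). Magenta cells: (394,245), (376,218), (409,203), (443,202), (429,222), with clean cells in the rack at (373,197). Choice: the lid on the jar, and the amber square jar rather than the dropper at (157,273). The nest opens towards lower right in the top view. Next: fit the geometry from depth.

```bash
cat > b.py <<'E'
from h import *
def rect(p):
    (c,s,a)=cv2.minAreaRect((p[:,:2]*1000).astype(np.float32)); return np.round(c,1),np.round(s,1),round(a,1),len(p)
for c in ['top','scene']:
    s,im,d=pic(c);P=cloud(c,s,d);hsv=cv2.cvtColor(im,cv2.COLOR_RGB2HSV)
    X,Y,Z=P[...,0],P[...,1],P[...,2]; ok=d>0
    box=lambda cx,cy,r:ok&(abs(X-cx)<r)&(abs(Y-cy)<r)
    print(c,'table z',np.median(Z[box(.5,.0,.05)&(Z<.02)]))
    m=box(.45,.063,.07)
    print('lid',rect(P[m&(Z>.112)&(Z<.13)]),'z',np.median(Z[m&(Z>.11)]))
    print('shoulder',rect(P[m&(Z>.07)&(Z<.09)]), 'jar all',rect(P[m&(Z>.02)&(Z<.088)]))
    red=m&(Z>.108)&(hsv[...,1]>120)&((hsv[...,0]<8)|(hsv[...,0]>172))
    q=P[red]; ctr=P[m&(Z>.112)][:,:2].mean(0)
    if len(q):
        w=q[:,:2]-ctr; r=np.hypot(*w.T); print('r',np.percentile(r,[5,50,95]),'lid mark ang',np.degrees(np.angle(np.exp(4j*np.arctan2(w[:,1],w[:,0]))[r>.021].mean())/4) if (r>.021).any() else None)
    n=box(.548,.186,.10)&(Z>.018)&(Z<.034)
    print('nest',rect(P[n]))
    np.save(c+'_nest.npy',P[n][:,:2])
    h=hsv[...,0]; mg=(((h>150)&(h<178))&(hsv[...,1]>100)&ok&(Z<.05)&(X>.38)&(X<.7)&(Y<-.05)).astype(np.uint8)
    k,l,st,ce=cv2.connectedComponentsWithStats(mg)
    for i in range(1,k):
        if st[i,4]>5: print('mag',ce[i].round(),st[i,4],P[l==i].mean(0).round(3))
E
python3 b.py
```

```text
top table z -0.0005141656598071087
lid (array([449.7,  60.3]), array([61.9, 63.1]), 0.4, 590) z 0.1184761230135497
shoulder (array([450.8,  60.3]), array([76.9, 75.5]), 19.2, 362) jar all (array([450.5,  60.2]), array([77.5, 75.5]), 19.2, 440)
r [0.02429811 0.02687161 0.02981125] lid mark ang 18.79856364327923
nest (array([547.7, 183. ]), array([107.5, 114.9]), 55.7, 608)
mag [458. 234.] 6 [ 0.505 -0.298  0.022]
mag [428. 251.] 10 [ 0.461 -0.223  0.022]
scene table z -0.9297897698738437
lid (array([446.6,  60.6]), array([63.5, 63. ]), 6.2, 592) z 0.11838164763874975
shoulder (array([446.6,  60.4]), array([77.1, 76.8]), 18.7, 511) jar all (array([446.8,  60.8]), array([78.6, 77.5]), 20.0, 1172)
r [0.02069135 0.02702866 0.03335765] lid mark ang 18.760487031523894
nest (array([525.9, 153.7]), array([174.7, 116.8]), 56.1, 793)
mag [443. 202.] 44 [ 0.499 -0.301  0.015]
mag [410. 204.] 42 [ 0.531 -0.22   0.016]
mag [376. 219.] 44 [ 0.526 -0.116  0.016]
mag [428. 223.] 45 [ 0.457 -0.225  0.015]
mag [393. 246.] 48 [ 0.432 -0.106  0.016]
```

```bash
cat > c.py <<'E'
from h import *
def rect(p):
    (c,s,a)=cv2.minAreaRect((p[:,:2]*1000).astype(np.float32)); return np.round(c,1),np.round(s,1),round(a,1),len(p)
print(viewer.camera_info('wrist'))
env.reach([.50,.12,.30],down(np.radians(-71))); 
s,im,d=pic('wrist','w0.png');P=cloud('wrist',s,d);print(s['t'],s['joint_positions'].round(2),s['ee_pos'].round(4))
X,Y,Z=P[...,0],P[...,1],P[...,2]; ok=d>0
box=lambda cx,cy,r:ok&(abs(X-cx)<r)&(abs(Y-cy)<r)
m=box(.45,.061,.07)
t=box(.5,.12,.15)&(Z<.01);print('table',np.median(Z[t]))
print('lid',rect(P[m&(Z>.112)&(Z<.13)]),'shoulder',rect(P[m&(Z>.07)&(Z<.088)]))
n=box(.548,.186,.10)&(Z>.018)&(Z<.034); print('nest',rect(P[n]))
q=P[n][:,:2]*1000
a=np.radians(56);R=np.array([[np.cos(a),np.sin(a)],[-np.sin(a),np.cos(a)]]);w=(q-[548.5,184.5])@R.T
H,_,_=np.histogram2d(w[:,0],w[:,1],bins=[np.arange(-65,66,5),np.arange(-70,71,5)]);print(H.astype(int))
# inner faces
for k in [(-30,-10),(-10,10),(10,30)]:
    g=(w[:,0]>k[0])&(w[:,0]<k[1]);y=w[g,1];print(k,'y+ %.1f..%.1f  y- %.1f..%.1f'%(y[y>0].min(),y[y>0].max(),y[y<0].min(),y[y<0].max()))
for k in [(-30,-10),(-10,10),(10,30)]:
    g=(w[:,1]>k[0])&(w[:,1]<k[1]);x=w[g,0];print(k,'x',np.percentile(x,[1,99]).round(1))
for g in [-80,-71,-34,-25]: 
    for p in [(.55,.185,.1)]: print(g,solver.inverse_kinematics(p,down(np.radians(g))))
E
python3 c.py
```

```text
{'intrinsics': array([[371.64829954,   0.        , 313.31339809],
       [  0.        , 371.64829954, 244.01180773],
       [  0.        ,   0.        ,   1.        ]]), 'T_tool_cam': array([[ 1.07580969e-03,  9.67508912e-01,  2.52834626e-01,
         7.19983179e-02],
       [ 9.99999298e-01, -1.16650123e-03,  2.08798117e-04,
        -2.31354495e-05],
       [ 4.96945940e-04,  2.52834223e-01, -9.67509488e-01,
        -1.68998639e-01],
       [ 0.00000000e+00,  0.00000000e+00,  0.00000000e+00,
         1.00000000e+00]])}
4.3 [ 0.46  0.28 -0.89  1.79  0.23  1.19 -1.75] [0.5003 0.1191 0.2998]
table -0.0010510573678756963
lid (array([450.8,  62.3]), array([64., 64.]), 80.4, 2896) shoulder (array([450.6,  61.2]), array([76.9, 75.9]), 19.1, 1509)
nest (array([530.5, 157.1]), array([171.1, 115.7]), 55.5, 2765)
[[ 0  0  0  0  0  0  0  0  0  0  0  0  0  0  0  0  0  0  0  0  0  0  0  0
   0  0  0  0]
 [ 0  0  0  0  0  0  0  0  0  0  0  0  0  0  0  0  0  0  0  0  0  0  0  0
   0  0  0  0]
 [ 0  0  8 15  1  0  0  0  0  0  0  0  0  0  0  0  0  0  0  0  0  0  0  3
  17  6  0  0]
 [ 0  0  4 18  9  
[... 1896 characters left out ...]
0  0  0  0  0  0  0  0  0  0
   0  0  0  0]
 [ 0  0  0  0  0  0  0  0  0  0  0  0  0  0  0  0  0  0  0  0  0  0  0  0
   0  0  0  0]]
(-30, -10) y+ 39.3..54.0  y- -53.5..-38.7
(-10, 10) y+ 39.4..54.0  y- -53.5..-39.0
(10, 30) y+ 39.6..54.3  y- -53.5..-39.3
(-30, -10) x [38.3 52. ]
(-10, 10) x [-117.2   52.7]
(10, 30) x [-110.3   52.6]
-80 [ 0.16766952  0.62607483 -0.7352734   1.82917811  0.52899868  0.89283108
 -2.21249972]
-71 [ 0.18321256  0.63490779 -0.75843005  1.82822813  0.54757501  0.90034549
 -2.06979864]
-34 [ 0.24274254  0.67368668 -0.85008486  1.82467144  0.62253321  0.93378693
 -1.48130019]
-25 [ 0.25609637  0.6836424  -0.8714209   1.82389226  0.64030802  0.94248741
 -1.33761484]
```

View pics/w0.png

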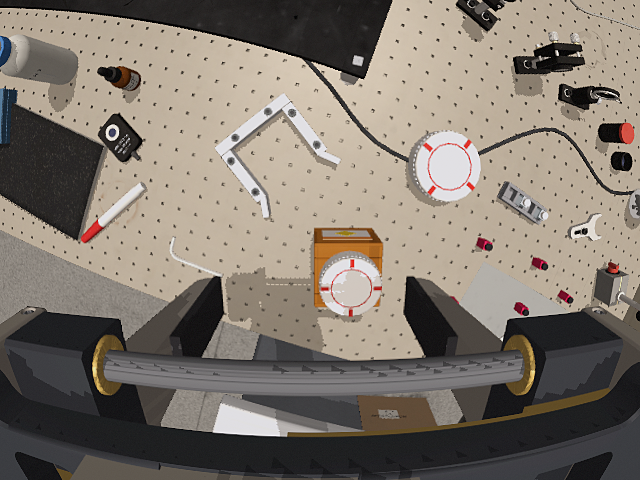

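The wrist view confirms it: the small lid at (351,285) sits on the jar, the large loose lid at (446,167), and the nest at (270,150) opens towards the lower right. Gripping the jar body.

```bash
cat >> h.py <<'E'
NC=np.array([.5487,.1847]);NA=np.radians(56.);NX=np.array([np.cos(NA),np.sin(NA)])
def npt(x,y,z):
    return np.r_[NC+x*NX+y*np.array([-NX[1],NX[0]]),z]
def st(tag=''):
    s=env.sense();x=s['ee_pos'][:2]-NC
    print(tag,'t%.1f'%s['t'],'ee',s['ee_pos'].round(4),'nest xy',(x@NX).round(4),(x@np.array([-NX[1],NX[0]])).round(4),'F',s['wrist_force'].round(1),'Fn %.1f'%(s['wrist_force'][:2]@NX),'w %.4f g %.1f'%(s['gripper_width'],s['grasp_force']));return s
E
cat > d.py <<'E'
from h import *
R=down(np.radians(19-90)); J=[.4505,.061]
env.reach(J+[.16],R); env.movel(J+[.037],rate=.1); st('above')
effector.grasp(30); st('grip')
env.movel(J+[.075],rate=.1); s=st('lift')
R2=down(NA-np.pi/2)
env.movel(npt(-.125,0,.075),frame=R2,rate=.1)
env.movel(npt(-.125,0,.039),rate=.1); st('low')
pic('wrist','w1.png')
E
python3 d.py
```

```text
above t6.4 ee [0.451  0.0611 0.0375] nest xy -0.1571 0.0119 F [ 0.  -1.4  0.4] Fn -1.1 w 0.0917 g 0.0
grip t6.8 ee [0.4507 0.0612 0.0374] nest xy -0.1571 0.0122 F [-1.4  0.8  3.3] Fn -0.2 w 0.0760 g 30.0
lift t7.3 ee [0.4501 0.0604 0.0747] nest xy -0.1582 0.0123 F [ 0.5 -0.  -6.7] Fn 0.2 w 0.0758 g 30.0
low t8.6 ee [0.4786 0.0812 0.0387] nest xy -0.125 0.0003 F [ 0.4 -0.3 -7.2] Fn 0.0 w 0.0756 g 30.0
```

View pics/w1.png

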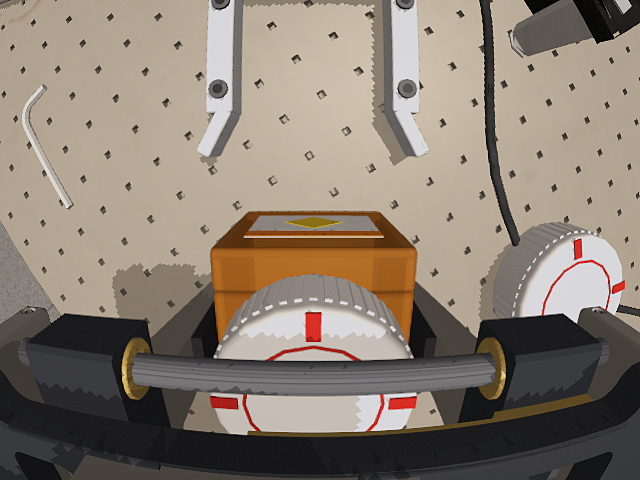

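The jar sits square in front of the nest (mouth flares at (210,150) and (415,150)), aligned. Sliding it in.

```bash
cat > e.py <<'E'
from h import *
env.movel(npt(-.06,0,.039),rate=.1)
for x in (-.045,-.03,-.015,-.004):
    env.movel(npt(x,0,.039),rate=.06); s=st('in')
    if abs(s['wrist_force'][:2]).max()>15: break
else:
    env.movel(npt(-.004,0,.0372),rate=.03); st('down')
    for x in np.arange(-.002,.008,.001):
        env.movel(npt(x,0,.0372),rate=.02); env.pause(.1); s=st('push')
        if s['wrist_force'][:2]@NX<-12: break
E
python3 e.py
```

```text
in t9.9 ee [0.5236 0.1478 0.039 ] nest xy -0.0446 0.0001 F [ 0.   0.5 -7.2] Fn 0.4 w 0.0761 g 30.0
in t10.3 ee [0.532  0.1604 0.039 ] nest xy -0.0295 0.0003 F [ 0.1 -0.9 -6.7] Fn -0.7 w 0.0755 g 30.0
in t10.7 ee [0.5404 0.1728 0.039 ] nest xy -0.0145 0.0003 F [-0.8 -0.1 -6.7] Fn -0.5 w 0.0759 g 30.0
in t11.0 ee [0.5466 0.182  0.0391] nest xy -0.0034 0.0002 F [-0.6  0.3 -6.8] Fn -0.1 w 0.0758 g 30.0
down t11.3 ee [0.5466 0.1815 0.0373] nest xy -0.0038 -0.0001 F [-0.7  0.1 -4.6] Fn -0.4 w 0.0761 g 30.0
push t11.6 ee [0.5474 0.1825 0.0372] nest xy -0.0025 -0.0001 F [-1.7 -2.  -0.3] Fn -2.6 w 0.0763 g 30.0
push t12.0 ee [0.5479 0.1833 0.0373] nest xy -0.0016 -0.0002 F [-2.7 -4.5  2. ] Fn -5.2 w 0.0760 g 30.0
push t12.3 ee [0.5486 0.1843 0.0373] nest xy -0.0004 -0.0002 F [-2.7 -5.2  1.9] Fn -5.8 w 0.0759 g 30.0
push t12.7 ee [0.5492 0.1852 0.0373] nest xy 0.0007 -0.0002 F [-3.  -4.3  1.9] Fn -5.2 w 0.0758 g 30.0
push t13.0 ee [0.5495 0.1856 0.0373] nest xy 0.0012 -0.0002 F [-3.9 -5.6  3.2] Fn -6.8 w 0.0758 g 30.0
push t13.4 ee [0.5495 0.1856 0.0373] nest xy 0.0012 -0.0002 F [-4.4 -7.8  6.4] Fn -8.9 w 0.0757 g 30.0
push t13.7 ee [0.5496 0.1856 0.0374] nest xy 0.0013 -0.0002 F [-6.6 -9.4 10. ] Fn -11.5 w 0.0753 g 30.0
push t14.1 ee [0.5496 0.1857 0.0374] nest xy 0.0013 -0.0002 F [ -9.9 -11.8  12.7] Fn -15.3 w 0.0758 g 30.0
```

```bash
cat > f.py <<'E'
from h import *
effector.release(); env.movel(npt(.0013,0,.16),rate=.15)
env.movel(npt(-.05,0,.28),rate=.2); env.pause(.3)
s,im,d=pic('wrist','w2.png');P=cloud('wrist',s,d);X,Y,Z=P[...,0],P[...,1],P[...,2]
m=(d>0)&(abs(X-.549)<.06)&(abs(Y-.185)<.06)
q=P[m&(Z>.112)&(Z<.13)][:,:2].astype(np.float32)
(c,r)=cv2.minEnclosingCircle(q);c=np.array(c)
w=c-NC;print('lid',c,r,'nest',w@NX,w@[-NX[1],NX[0]],np.median(Z[m&(Z>.112)]))
q=P[m&(Z>.07)&(Z<.088)][:,:2]*1000;print(cv2.minAreaRect(q.astype(np.float32)))
hsv=cv2.cvtColor(im,cv2.COLOR_RGB2HSV);red=m&(Z>.108)&(hsv[...,1]>120)&((hsv[...,0]<8)|(hsv[...,0]>172))
w=P[red][:,:2]-c;r=np.hypot(*w.T);print('mark ang',np.degrees(np.angle(np.exp(4j*np.arctan2(w[:,1],w[:,0]))[r>.023].mean())/4),np.degrees(NA)-90)
st()
E
python3 f.py
```

```text
lid [0.54954571 0.18462241] 0.03313916176557541 nest 0.00040858486658988994 -0.0007445109618929543 0.3905097368605316
((549.6185913085938, 184.50570678710938), (75.51988220214844, 76.37818908691406), 55.97435760498047)
mark ang -33.73839437467154 -34.0
 t16.6 ee [0.5205 0.1435 0.2794] nest xy -0.0499 0.0003 F [-0.4  0.5  0.1] Fn 0.3 w 0.0920 g 0.0
```

View pics/w2.png

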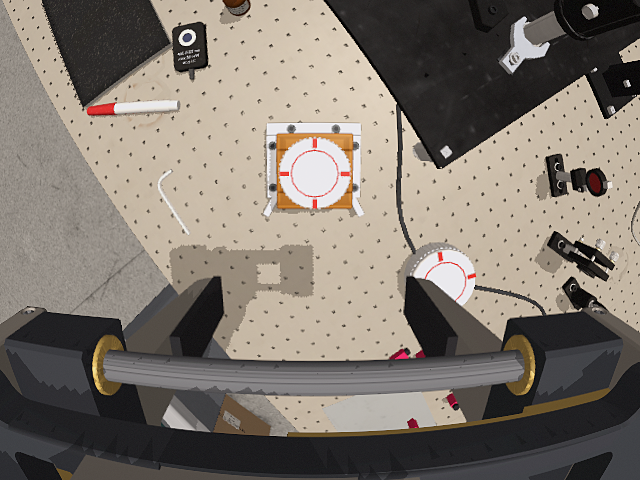

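The jar is home: body against the back bar at (315,170) with its marks square to the nest. Pressing and opening the lid.

```bash
cat > g.py <<'E'
from h import *
C=[.5495,.185]; a0=-34.
R=down(np.radians(a0))
env.reach(C+[.18],R); env.movel(C+[.0955],rate=.1); env.pause(.2); st('at lid')
effector.grasp(60); s=st('grip'); 
p=s['ee_pos'][:2].tolist()
for z in (.0935,.0915,.0895,.088,.087,.0865):
    env.movel(p+[z],rate=.03); env.pause(.1); s=st('press')
    if s['wrist_force'][2]>19: break
z=max(z,.0865)
for a in (10,20,30,40,48):
    env.movel(p+[z],frame=down(np.radians(a0+a)),rate=.02); s=st('turn%d'%a); print(s['moment'].round(2))
E
python3 g.py
```

```text
at lid t18.3 ee [0.5499 0.1851 0.0961] nest xy 0.001 -0.0007 F [0.8 0.  0.9] Fn 0.5 w 0.0918 g 0.0
grip t18.9 ee [0.5493 0.1851 0.0955] nest xy 0.0007 -0.0003 F [-1.9  0.6  1.5] Fn -0.6 w 0.0645 g 60.0
press t19.2 ee [0.5494 0.1852 0.0942] nest xy 0.0008 -0.0003 F [-2.6 -2.   6.1] Fn -3.1 w 0.0646 g 60.0
press t19.6 ee [0.5494 0.1851 0.0924] nest xy 0.0007 -0.0003 F [-2.2 -2.2  8.4] Fn -3.0 w 0.0647 g 60.0
press t19.9 ee [0.5494 0.1851 0.0906] nest xy 0.0007 -0.0003 F [-3.1 -2.3  9.2] Fn -3.6 w 0.0645 g 60.0
press t20.3 ee [0.5494 0.1851 0.0893] nest xy 0.0007 -0.0003 F [-3.2 -2.7 11.5] Fn -4.0 w 0.0644 g 60.0
press t20.6 ee [0.5494 0.1852 0.0884] nest xy 0.0008 -0.0003 F [-5.2 -1.8 12.5] Fn -4.4 w 0.0643 g 60.0
press t21.0 ee [0.5494 0.1851 0.088 ] nest xy 0.0008 -0.0004 F [-4.1 -1.7 12.6] Fn -3.7 w 0.0640 g 60.0
turn10 t21.3 ee [0.5505 0.1861 0.0884] nest xy 0.0022 -0.0007 F [-1.7 -0.5 12.3] Fn -1.4 w 0.0644 g 60.0
[-0.22  0.47  0.09]
turn20 t21.6 ee [0.5502 0.1864 0.0884] nest xy 0.0022 -0.0003 F [-2.4 -0.4 12.7] Fn -1.7 w 0.0643 g 60.0
[-0.12  0.52  0.14]
turn30 t21.9 ee [0.5503 0.1866 0.0885] nest xy 0.0025 -0.0002 F [-2.1  0.4 13.6] Fn -0.8 w 0.0644 g 60.0
[-0.06  0.51  0.13]
turn40 t22.3 ee [0.5497 0.1865 0.0883] nest xy 0.0021 0.0002 F [-3.4 -0.2 12.4] Fn -2.0 w 0.0646 g 60.0
[-0.15  0.72  0.2 ]
turn48 t22.6 ee [0.5496 0.1864 0.0882] nest xy 0.0019 0.0002 F [-3.3 -0.5 12.8] Fn -2.3 w 0.0644 g 60.0
[-0.13  0.79  0.09]
```

```bash
cat > g2.py <<'E'
from h import *
R=down(np.radians(14)); s=env.sense(); p=s['ee_pos'][:2].tolist()
for z in (.092,.097,.102,.108):
    env.movel(p+[z],rate=.05); env.pause(.1); s=st('lift')
    if s['wrist_force'][2]<-3: print('STOP');break
else:
    env.movel(p+[.16],rate=.15); st('off')
    Q=[.43,.05]
    env.movel(Q+[.12],rate=.2); st('over')
    for z in (.03,.012,.008,.006,.005,.004,.003,.002):
        env.movel(Q+[z],rate=.06); env.pause(.05);s=st('place')
        if s['wrist_force'][2]>2: break
    pic('wrist','w3.png')
E
python3 g2.py
```

```text
lift t22.9 ee [0.5496 0.1864 0.093 ] nest xy 0.0019 0.0002 F [-2.5 -1.5  8.7] Fn -2.6 w 0.0648 g 60.0
lift t23.3 ee [0.5495 0.1864 0.0971] nest xy 0.0019 0.0003 F [-2.1 -0.3  4.9] Fn -1.4 w 0.0646 g 60.0
lift t23.6 ee [0.5496 0.1862 0.1016] nest xy 0.0017 0.0001 F [ 0.  -0.4 -0.2] Fn -0.4 w 0.0646 g 60.0
lift t24.0 ee [0.5496 0.1864 0.108 ] nest xy 0.0019 0.0002 F [0.9 0.9 0.3] Fn 1.3 w 0.0645 g 60.0
off t24.5 ee [0.5496 0.186  0.1599] nest xy 0.0016 0.0 F [-0.7 -0.5 -1.3] Fn -0.8 w 0.0641 g 60.0
over t25.6 ee [0.4307 0.0507 0.1202] nest xy -0.1771 0.0229 F [-0.8  0.8 -0.5] Fn 0.2 w 0.0645 g 60.0
place t27.3 ee [0.4302 0.05   0.0302] nest xy -0.178 0.0229 F [-0.5  0.3 -0.7] Fn -0.1 w 0.0643 g 60.0
place t27.8 ee [0.4298 0.0502 0.0118] nest xy -0.1779 0.0233 F [ 0.  -0.2 -0.6] Fn -0.1 w 0.0642 g 60.0
place t28.1 ee [0.43  0.05  0.008] nest xy -0.1781 0.0231 F [-0.2 -0.3 -1.4] Fn -0.4 w 0.0641 g 60.0
place t28.4 ee [0.43  0.05  0.006] nest xy -0.1781 0.0231 F [ 0.3 -0.6 -0.2] Fn -0.4 w 0.0646 g 60.0
place t28.7 ee [0.4302 0.0501 0.0054] nest xy -0.1779 0.023 F [-0.6 -0.1  5.4] Fn -0.4 w 0.0646 g 60.0
```

View pics/w3.png

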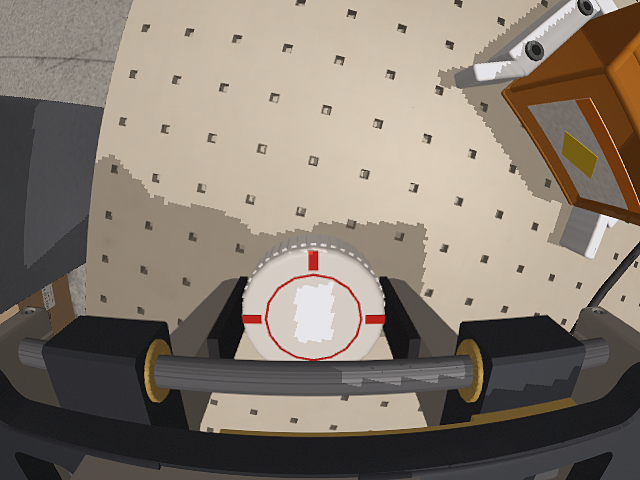

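The lid stands upright on the table at (313,315), marks in line with the tool. Releasing it and finding the cells.

```bash
cat >> h.py <<'E'
def cells(s,im,d,ref=None):
    P=cloud('wrist',s,d);hsv=cv2.cvtColor(im,cv2.COLOR_RGB2HSV);h=hsv[...,0]
    Z=P[...,2];m=((h>150)&(h<178)&(hsv[...,1]>100)&(d>0)&(Z>.003)&(Z<.05)&(P[...,0]>.36)&(P[...,0]<.75)).astype(np.uint8)
    k,l,stt,ce=cv2.connectedComponentsWithStats(cv2.morphologyEx(m,cv2.MORPH_CLOSE,np.ones((5,5))));out=[]
    for i in range(1,k):
        if stt[i,4]<30: continue
        u,v,w,hh=stt[i,:4];c=ce[i]
        g=(l==i);p=P[g]
        # all points above table 4mm within 13 mm of the blob centre (includes black stopper)
        near=(d>0)&(np.hypot(P[...,0]-p[:,0].mean(),P[...,1]-p[:,1].mean())<.022)&(Z>.005)&(Z<.045)
        q=P[near]; top=q[q[:,2]>.024]
        (rc,rs,ra)=cv2.minAreaRect((q[:,:2]*1000).astype(np.float32))
        out.append(dict(px=c.round(),n=int(stt[i,4]),mag=p.mean(0).round(4),zmax=np.percentile(q[:,2],95).round(3),top=top[:,:2].mean(0).round(4) if len(top)>5 else None,rect=(np.round(rc,1),np.round(rs,1),round(ra))))
    return out
E
cat > i.py <<'E'
from h import *
effector.release(); env.movel([.43,.05,.15],rate=.2)
env.reach([.44,-.19,.28],down(np.radians(-90))); env.pause(.2)
s,im,d=pic('wrist','w4.png')
for c in cells(s,im,d): print(c)
st()
E
python3 i.py
```

```text
{'px': array([70., 29.]), 'n': 65, 'mag': array([0.6976, 0.1394, 0.0224]), 'zmax': np.float64(0.043), 'top': array([0.6973, 0.1395]), 'rect': (array([697.6, 139.7]), array([18.3,  3.7]), 2)}
{'px': array([342., 129.]), 'n': 75, 'mag': array([ 0.5351, -0.2205,  0.0231]), 'zmax': np.float64(0.03), 'top': array([ 0.5359, -0.2213]), 'rect': (array([ 535.6, -221.7]), array([13.1, 12.4]), 9)}
{'px': array([253., 133.]), 'n': 85, 'mag': array([ 0.5307, -0.1191,  0.0215]), 'zmax': np.float64(0.03), 'top': array([ 0.5311, -0.1172]), 'rect': (array([ 528.8, -110.8]), array([14.1, 26.8]), 22)}
{'px': array([237., 157.]), 'n': 216, 'mag': array([ 0.5036, -0.0979,  0.0109]), 'zmax': np.float64(0.013), 'top': None, 'rect': (array([506.4, -97.2]), array([29.7, 12.8]), 3)}
{'px': array([409., 158.]), 'n': 87, 'mag': array([ 0.5042, -0.2979,  0.0242]), 'zmax': np.float64(0.03), 'top': array([ 0.5037, -0.3022]), 'rect': (array([ 497.3, -302.5]), array([13. , 25.8]), 88)}
{'px': array([346., 191.]), 'n': 83, 'mag': array([ 0.4638, -0.2254,  0.0223]), 'zmax': np.float64(0.03), 'top': array([ 0.4626, -0.2262]), 'rect': (array([ 462.3, -226.5]), array([12.3, 12.3]), 9)}
 t31.5 ee [ 0.4401 -0.1889  0.2796] nest xy -0.3705 -0.1189 F [-0.5  0.3  0.5] Fn 0.0 w 0.0916 g 0.0
```

View pics/w4.png

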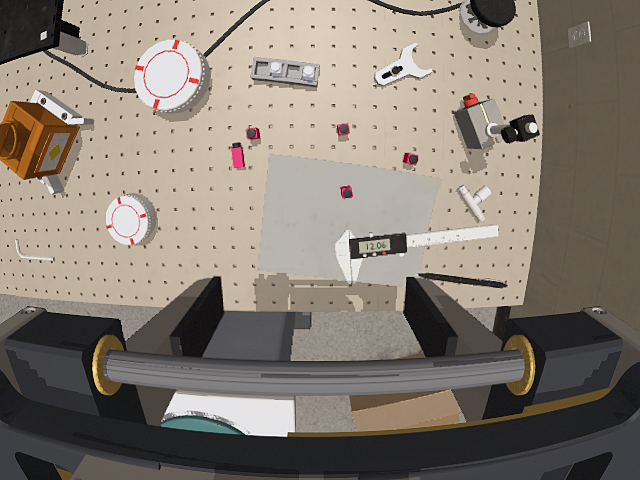

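The lid is upright at (131,220). One cell has been knocked over and lies at (237,157), world (.506,-.097). Four cells stand at (253,133), (343,129), (410,158) and (347,191), and the rack at (285,70) is intact. Picking, closing along y except for the far-right cell.

```bash
cat > k.py <<'E'
from h import *
M=[.5495,.185]
def pick(p,ang,z):
    R=down(np.radians(ang))
    env.reach([*p,.12],R); env.movel([*p,z],rate=.12); effector.grasp(25)
    w=env.sense()['gripper_width']
    env.movel([*p,.14],rate=.2); s=env.sense(); print(p,'w %.4f %.4f'%(w,s['gripper_width']))
    if s['gripper_width']<.009: effector.release(); return False
    env.movel([*M,.14],frame=down(np.radians(ang if ang==-90 else -45)),rate=.25)
    env.movel([*M,.112],rate=.1); s=st('drop'); effector.release(); env.pause(.2); env.movel([*M,.15],rate=.2)
    return s['gripper_width']>.009
if __name__=='__main__':
    for p,a,z in [((.506,-.0975),-90,.002),((.531,-.1175),-90,.004),((.536,-.2215),-90,.004),((.4625,-.2265),-90,.004),((.5037,-.301),0,.004)]:
        if not pick(p,a,z): print('FAILED',p); break
E
python3 k.py
```

```text
(0.506, -0.0975) w 0.0122 0.0122
drop t37.1 ee [0.549  0.1846 0.1111] nest xy 0.0 -0.0003 F [0.5 0.  0.1] Fn 0.3 w 0.0123 g 25.0
(0.531, -0.1175) w 0.0122 0.0121
drop t45.0 ee [0.549  0.1846 0.1111] nest xy 0.0001 -0.0003 F [-0.5 -0.4 -0.2] Fn -0.6 w 0.0123 g 25.0
(0.536, -0.2215) w 0.0129 0.0131
drop t53.6 ee [0.549  0.1848 0.111 ] nest xy 0.0002 -0.0002 F [0.  1.1 0.7] Fn 0.9 w 0.0128 g 25.0
(0.4625, -0.2265) w 0.0127 0.0126
drop t62.3 ee [0.549  0.1847 0.1111] nest xy 0.0002 -0.0002 F [-0.5  0.   0.2] Fn -0.3 w 0.0123 g 25.0
(0.5037, -0.301) w 0.0127 0.0129
drop t71.6 ee [0.549  0.1848 0.1111] nest xy 0.0003 -0.0002 F [-0.3  0.8  0. ] Fn 0.5 w 0.0126 g 25.0
```

Check from above: jar contents and pose, the lid pose, and any strays.

```bash
cat > l.py <<'E'
from h import *
env.reach([.46,.10,.30],down(np.radians(-34))); env.pause(.3)
s,im,d=pic('wrist','w5.png');P=cloud('wrist',s,d);X,Y,Z=P[...,0],P[...,1],P[...,2];hsv=cv2.cvtColor(im,cv2.COLOR_RGB2HSV)
m=(d>0)&(abs(X-.549)<.06)&(abs(Y-.185)<.06)
q=P[m&(Z>.074)&(Z<.088)][:,:2]*1000;print('shoulder',cv2.minAreaRect(q.astype(np.float32)))
q=P[m&(Z>.098)&(Z<.112)][:,:2].astype(np.float32);print('rim',cv2.minEnclosingCircle(q),len(q))
m=(d>0)&(abs(X-.43)<.055)&(abs(Y-.05)<.055)
q=P[m&(Z>.024)&(Z<.04)][:,:2].astype(np.float32);c,r=cv2.minEnclosingCircle(q);print('lid',c,r)
red=m&(Z>.02)&(hsv[...,1]>120)&((hsv[...,0]<8)|(hsv[...,0]>172));w=P[red][:,:2]-np.array(c);r=np.hypot(*w.T);print('mark',np.degrees(np.angle(np.exp(4j*np.arctan2(w[:,1],w[:,0]))[r>.023].mean())/4))
print([x for x in cells(s,im,d) if x['px'][0]>0][:8])
a=im[:300,150:550];cv2.imwrite('pics/w5c.png',cv2.resize(a,(800,600))[:,:,::-1])
E
python3 l.py
```

```text
shoulder ((549.5215454101562, 184.3438720703125), (76.28541564941406, 76.06814575195312), 56.07130813598633)
rim ((0.54965740442276, 0.18468809127807617), 0.027729038149118423) 543
lid (0.4315745234489441, 0.04973781853914261) 0.03239872679114342
mark 14.0417078660244
[{'px': array([330.,  97.]), 'n': 181, 'mag': array([0.5509, 0.2005, 0.028 ]), 'zmax': np.float64(0.034), 'top': array([0.5509, 0.1999]), 'rect': (array([553.5, 195.9]), array([39. , 33.8]), 54)}, {'px': array([332., 117.]), 'n': 196, 'mag': array([0.5393, 0.1793, 0.0342]), 'zmax': np.float64(0.029), 'top': array([0.5435, 0.1788]), 'rect': (array([545.8, 184.1]), array([28. , 37.2]), 59)}]
```

View pics/w5c.png

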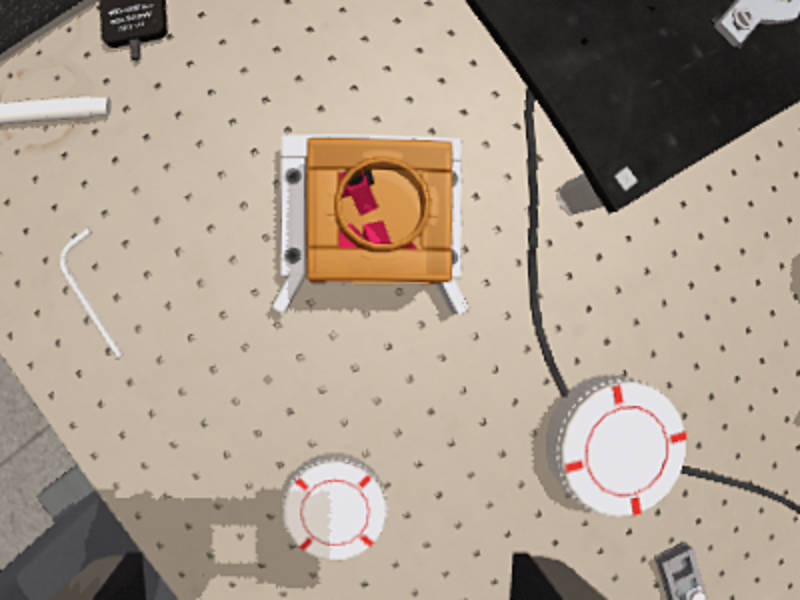

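All five cells were dropped into the jar and magenta shows through its mouth at (370,205). The small lid stands at (335,507), and no strays are in view. Refitting the lid with its marks at 11°.

```bash
cat > m.py <<'E'
from h import *
Q=[.4302,.0501]
env.reach(Q+[.12],down(np.radians(14))); env.movel(Q+[.0054],rate=.1); env.pause(.15); st('at')
effector.grasp(60); st('grip')
env.movel(Q+[.15],rate=.15); st('up')
C=[.5494,.1851]; R=down(np.radians(11))
env.movel(C+[.16],frame=R,rate=.15); env.movel(C+[.112],rate=.1); env.pause(.3); s=st('over')
e=np.array(C)-s['ee_pos'][:2]; C=(np.array(C)+e).tolist()
for z in (.106,.102,.099,.096,.093,.091,.089,.0875,.0865,.0855):
    env.movel(C+[z],rate=.03); env.pause(.1); s=st('press')
    f=s['wrist_force']
    if f[2]>19 or np.hypot(f[0],f[1])>12: print('STOP');break
E
python3 m.py
```

```text
at t76.8 ee [0.4305 0.05   0.0058] nest xy -0.1777 0.0227 F [0.2 0.  0. ] Fn 0.1 w 0.0922 g 0.0
grip t77.3 ee [0.4302 0.0501 0.0054] nest xy -0.1779 0.0229 F [-0.9 -0.2  1.3] Fn -0.7 w 0.0641 g 60.0
up t78.4 ee [0.4297 0.0499 0.1493] nest xy -0.1784 0.0233 F [-0.3  0.3 -0.4] Fn 0.1 w 0.0645 g 60.0
over t80.7 ee [0.5496 0.1852 0.1125] nest xy 0.001 -0.0005 F [-1.3  0.7 -0.2] Fn -0.1 w 0.0648 g 60.0
press t81.2 ee [0.5491 0.185  0.106 ] nest xy 0.0005 -0.0002 F [-0.7 -0.3 -0.1] Fn -0.7 w 0.0645 g 60.0
press t81.5 ee [0.5491 0.185  0.102 ] nest xy 0.0005 -0.0002 F [ 0.7  0.4 -1.2] Fn 0.7 w 0.0644 g 60.0
press t81.9 ee [0.5495 0.1852 0.0993] nest xy 0.0009 -0.0004 F [1.4 0.9 1.6] Fn 1.6 w 0.0642 g 60.0
press t82.2 ee [0.5495 0.1852 0.0964] nest xy 0.0008 -0.0004 F [0.4 0.8 4.6] Fn 0.9 w 0.0647 g 60.0
press t82.6 ee [0.5495 0.1852 0.0936] nest xy 0.0009 -0.0003 F [ 0.6 -0.4  7. ] Fn -0.0 w 0.0645 g 60.0
press t82.9 ee [0.5495 0.1852 0.0919] nest xy 0.0009 -0.0003 F [-0.8 -1.   8.8] Fn -1.3 w 0.0642 g 60.0
press t83.3 ee [0.5495 0.1852 0.0901] nest xy 0.0009 -0.0004 F [-2.  -1.  10.3] Fn -2.0 w 0.0640 g 60.0
press t83.6 ee [0.5495 0.1853 0.0888] nest xy 0.0009 -0.0004 F [-2.  -1.2 12. ] Fn -2.1 w 0.0645 g 60.0
press t84.0 ee [0.5495 0.1852 0.0879] nest xy 0.0009 -0.0004 F [-1.5 -2.2 13.2] Fn -2.7 w 0.0647 g 60.0
press t84.3 ee [0.5495 0.1853 0.0875] nest xy 0.0009 -0.0004 F [-2.2 -2.8 16.5] Fn -3.5 w 0.0644 g 60.0
```

```bash
cat > n.py <<'E'
from h import *
p=[.5494,.1851]
for a in (0,-10,-20,-28,-33,-36,-39):
    env.movel(p+[.0855],frame=down(np.radians(a)),rate=.02); s=st('turn%d'%a); print(s['moment'].round(2))
    if a<-28 and s['moment'][2]>1.5: break
    if s['gripper_width']<.06: break
E
python3 n.py
```

```text
turn0 t84.7 ee [0.5501 0.1856 0.0875] nest xy 0.0015 -0.0006 F [-1.3 -1.3 15.3] Fn -1.8 w 0.0649 g 60.0
[-0.44  0.43 -0.18]
turn-10 t85.0 ee [0.5505 0.1857 0.0875] nest xy 0.0018 -0.0009 F [-1.  -1.5 15.2] Fn -1.9 w 0.0644 g 60.0
[-0.31  0.17 -0.2 ]
turn-20 t85.3 ee [0.5506 0.1858 0.0875] nest xy 0.0019 -0.001 F [ 0.5 -1.1 14.4] Fn -0.6 w 0.0645 g 60.0
[-0.26  0.19 -0.1 ]
turn-28 t85.6 ee [0.5507 0.1858 0.0875] nest xy 0.002 -0.0011 F [-0.4 -1.3 14.3] Fn -1.4 w 0.0645 g 60.0
[-0.27  0.09 -0.18]
turn-33 t85.9 ee [0.5507 0.1857 0.0875] nest xy 0.002 -0.0011 F [-0.2 -1.6 14.8] Fn -1.4 w 0.0642 g 60.0
[-0.32  0.12 -0.14]
turn-36 t86.1 ee [0.5505 0.1854 0.0875] nest xy 0.0016 -0.0011 F [-0.5 -2.3 15.9] Fn -2.2 w 0.0644 g 60.0
[-0.47  0.3   0.04]
turn-39 t86.4 ee [0.5496 0.1851 0.0874] nest xy 0.0009 -0.0005 F [-3.1 -4.1 17. ] Fn -5.2 w 0.0643 g 60.0
[-0.71  0.86  0.38]
```

```bash
cat > o.py <<'E'
from h import *
p=[.5494,.1851]
env.movel(p+[.0855],frame=down(np.radians(-41)),rate=.02); s=st('turn');print(s['moment'].round(2))
for z in (.091,.095,.0965):
    env.movel(p+[z],rate=.03); env.pause(.1); st('up')
effector.release(); env.pause(.2); env.movel(p+[.17],rate=.15); env.movel(npt(-.05,0,.28).tolist(),frame=down(np.radians(-34)),rate=.2); env.pause(.3)
s,im,d=pic('wrist','w6.png');P=cloud('wrist',s,d);X,Y,Z=P[...,0],P[...,1],P[...,2]
m=(d>0)&(Z<.2)&(abs(X-.549)<.06)&(abs(Y-.185)<.06)
q=P[m&(Z>.112)&(Z<.13)];c,r=cv2.minEnclosingCircle(q[:,:2].astype(np.float32));c=np.array(c)
w=c-NC;print('lid',c,r,'nest',w@NX,w@[-NX[1],NX[0]],'z',np.median(q[:,2]))
q=P[m&(Z>.074)&(Z<.088)];print('shoulder z',np.median(q[:,2]),cv2.minAreaRect((q[:,:2]*1000).astype(np.float32)))
hsv=cv2.cvtColor(im,cv2.COLOR_RGB2HSV);red=m&(Z>.108)&(hsv[...,1]>120)&((hsv[...,0]<8)|(hsv[...,0]>172))
w=P[red][:,:2]-c;r=np.hypot(*w.T);print('mark',np.degrees(np.angle(np.exp(4j*np.arctan2(w[:,1],w[:,0]))[r>.023].mean())/4))
cv2.imwrite('pics/w6c.png',cv2.resize(im[80:260,190:430],(800,600))[:,:,::-1])
E
python3 o.py
```

```text
turn t86.6 ee [0.5485 0.185  0.0874] nest xy 0.0001 0.0003 F [-6.8 -4.3 19.9] Fn -7.3 w 0.0645 g 60.0
[-0.89  1.52  0.8 ]
up t87.1 ee [0.548  0.1847 0.0915] nest xy -0.0004 0.0006 F [-5.1 -3.  11.6] Fn -5.3 w 0.0642 g 60.0
up t87.4 ee [0.548  0.1846 0.0947] nest xy -0.0005 0.0005 F [-5.  -2.3  4. ] Fn -4.7 w 0.0648 g 60.0
up t87.8 ee [0.5481 0.1847 0.0956] nest xy -0.0003 0.0005 F [-5.1 -0.3 -3.1] Fn -3.1 w 0.0649 g 60.0
lid [0.5478844  0.18415551] 0.03323056921362877 nest -0.0009074787264849942 0.00037168360883569924 z 0.11794489003310524
shoulder z 0.08071794806233279 ((547.7272338867188, 184.06900024414062), (76.90460968017578, 76.57377624511719), 53.60740280151367)
mark -40.06231674956734
```

View pics/w6c.png

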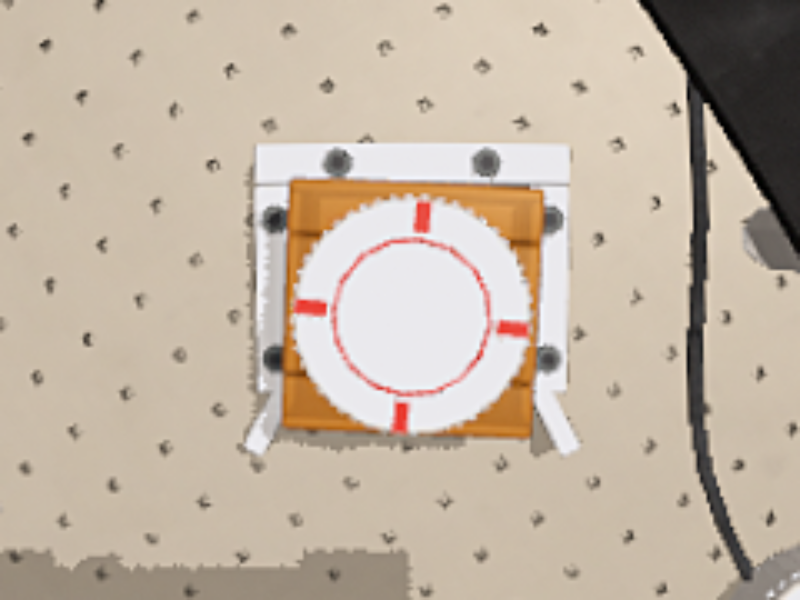

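The lid is locked: top at about 119 mm, marks 3.7° past the face middles (the end stop is at 3°), and it resisted a light pull. The jar is home, twisted 2.4°. All of this is inside the limits. A last check for stray magenta on the bench, then I hand in.

```bash
cat > p.py <<'E'
from h import *
s,im,d=pic('scene');P=cloud('scene',s,d);hsv=cv2.cvtColor(im,cv2.COLOR_RGB2HSV);h=hsv[...,0]
m=((h>150)&(h<178)&(hsv[...,1]>100)&(d>0)&(P[...,2]<.05)&(P[...,2]>-.02)&(P[...,0]<.7)&(P[...,1]<.35)&(P[...,1]>-.5)).astype(np.uint8)
k,l,t,c=cv2.connectedComponentsWithStats(m);bad=[(c[i].round(),t[i,4],P[l==i].mean(0).round(3)) for i in range(1,k) if t[i,4]>15];print(bad);st()
if not bad: print(workorder.finish_job())
E
python3 p.py
```

```text
[]
 t90.4 ee [0.5206 0.1435 0.2797] nest xy -0.0499 0.0002 F [ 0.6  0.1 -0.4] Fn 0.4 w 0.0919 g 0.0
the job is handed in; nothing more can be done
None
```

I handed the job in at 90 s (the hand-in gave no verdict back): the jar is home in the stop, all five used cells are inside, and the lid is locked back on.

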